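Stand the tipped binders up in the desk rack and close the bookend

ROBOT

A 7-joint arm with a two-finger parallel gripper is mounted at the origin on the work surface. World frame = base frame: x ahead of the robot, y to its left, z up, the work surface at z = 0. Lengths are in m, angles in rad, forces in N, time in s.
With the tool pointing down it reaches from about 0.4 to 0.85 m from the base axis. Payload 6.9 kg.
Tool frame: the origin (TCP) lies midway between the tips of the shut fingers; the grasp point (between the pads) lies 19 mm behind it; y points along the fingers, z is the direction in which the jaws open and shut, and the axes are right-handed (so a half turn about y gives the same grasp; the last joint's range is limited). The gripper opens to 85 mm and grips with 20 to 120 N. Pads are 22 mm wide; open, the fingers measure 114 mm over their backs; the gripper's body (76 mm by 85 mm) begins 54 mm behind the grasp point. The pads swing forward as they close: fully open they stand 13 mm farther back than shut.
Start: joints at [1.317, 0.507, -0.238, 1.5, 0.126, 1.149, -0.155], TCP at [0.219, -0.585, 0.231] pointing down, gripper open.
Joint ranges: [-3.08, 3.08], [-0.24, 2.05], [-1.43, 1.35], [0, 2.5], [-1.52, 4.66], [0.17, 1.96], [-2.89, 2.89]. Speed limits (rad/s): [2.39, 2.39, 3.14, 3.14, 3.14, 3.14, 3.14].

INTERFACE

Orientations are given as a unit quaternion [x, y, z, w].
In Python, from rig import ctrl gives the robot as it stands.
- The arm moves only by the tool step_arm, never from a script. Its argument "moves" is one flat list of numbers, 7 for each row, row after row: the opening, from 0 (shut) to 1 (fully open), then the shift along the tool's x, y, z in m, then the turn, a rotation vector about the tool's x, y, z in degrees. A call has exactly 10 rows; each row is the pose to reach, as a shift and turn from the pose commanded when the call began, along the tool's axes at that moment; what a row does not reach only later rows make up. A row lasts 1/10 s, in which the tool goes at most 50 mm and 8.59 degrees, less where a joint would pass 70% of its speed; a pose out of reach is approached as far as the arm can. A call with a gripper value outside its range is refused whole. The fingers move at their own pace and stop on an object; "newtons" is the grip in N (left out, the last holds). Time passes only in rows, so rows that repeat a pose let the fingers close, or fill a call up. It gives the time, the measured TCP pose, the force and the opening at its end, in the units of the state.
- ctrl.state(): the state, without advancing time (a new reading comes with each control period).
- ctrl.get_image(name): name is "scene" or "side" or "wrist"; returns (picture, depth): 400x640x3 uint8, red, green, blue; 400x640 float32, m along the optical axis (not along the pixel's ray), 0 where there is no reading.
- ctrl.camera_info(name): a dict with "fx", "fy", "cx", "cy" (pixels), "rvec" (rotation vector, rad) and "tvec" (3), from world to camera coordinates, as OpenCV has them. Camera axes: x right, y down, z forward; pixel columns grow to the right and rows downward; lengths in m; the calibration is good to about 2 mm. A picture is of the moment at which its call begins: read the wrist's pose just before it. camera_info takes no time and is no camera call; for the wrist camera it gives the pose at the moment of the call.
- ctrl.hand_in(): hands the job in, once; it reports no verdict.
The state is a dict: "time_s": time; "joint_positions": joint angles; "joint_velocities": joint speeds; "joint_torque": joint torques, N m; "tool_pos": TCP position; "tcp_rot": TCP orientation; "contact_force": force on the tool from outside, world axes, zero at the start; "wrist_torque": the same for the moment, N m; "finger_gap": opening from 0.0 (shut) to 1.0 (fully open).
Only numpy, scipy, OpenCV 4.12 (cv2) and the standard library are available. Lean on these libraries where they do the work, as an engineer would, in place of code of your own. Each camera call takes 0.05 s, during which the arm holds its last target.

TASK

Two ring binders in the desk rack have tipped over onto the sliding bookend: stand both upright on their feet in the lane beside their three neighbours. Leave the bookend where it is until both are up (its thin edge would cut their covers if it were shoved under them), then slide it in until it holds the whole row snugly together. Leave the other things on the desk as they are.

Things in the scene. Friction and masses are not known exactly. Their poses are not given: they have to be found in the camera images.
- rack: fixed wooden desk rack; origin on the desk under its lane centre line; y = lane direction, x away from the robot (yaw up to 0.3). Board 176 (x) x 430 mm (y -222 to +208), top 14 mm above the desk; side rails 20 mm high leave a lane 156 mm wide. Fixed end panel 120 mm high, inner face at y=+185; three standing binders fill y=+65 to +185, two tipped ones lean towards -y over the bookend
- tipped_inner: grey rigid ring binder, 0.2 to 0.4 kg, 120 mm deep (its x, spine at -x), 36 mm thick (its y), 165 mm tall (its z, foot to top); origin at the centre of its foot. Starts with its top tipped 40 to 55 degrees from vertical towards rack -y, on top of tipped_outer, resting on the foot edge at its own y=-18 mm. Standing, its origin is 14 mm above the desk
- tipped_outer: binder like tipped_inner, same size and axes; origin at the centre of its foot. Starts tipped parallel to it and underneath it (further to -y), on the board with the foot edge at its own y=-18 mm and on the bookend plate's top edge; its upper 70 to 95 mm overhang the plate. The foot may slide some mm; raising this one raises the inner one with it
- upright_a: standing binder or file, 39.5 mm thick (rack y), 120 mm deep (x), 160 mm tall, loose (about 0.4 kg); origin at the centre of its foot. One of the three neighbours that stand against the rack's end panel, in any order
- upright_b: standing binder or file, 39.5 mm thick (rack y), 125 mm deep (x), 150 mm tall, loose (about 0.4 kg); origin at the centre of its foot. One of the three neighbours that stand against the rack's end panel, in any order
- upright_c: standing binder or file, 39.5 mm thick (rack y), 115 mm deep (x), 165 mm tall, loose (about 0.4 kg); origin at the centre of its foot. One of the three neighbours that stand against the rack's end panel, in any order
- bookend (a joint): slide of the steel bookend along rack +y (m), 0 = furthest out, 0.13 = end of travel; starts 0.01 to 0.03. Plate face at rack y = -0.105 + value; with all five binders upright and pressed together it reads about 0.097. It stays where left; about 5 N moves it, plus up to 10 N to slide binders
- bookend_face (a point): point at the foot of the bookend plate's inner face (the face towards the binders), on the lane's centre line, at the board's top; axes as the rack's. The plate is 100 mm wide, 4 mm thick, 55 mm high above the board
- bookend_tab (a point): middle of the top edge of the bookend's upturned tab, on its outer (-y) face: 74 mm outward of the plate's inner face, 40 mm above the board. The tab is 70 mm wide (x), 6 mm thick and can be pushed towards +y on its outer face (or pinched); a flat foot 3 mm thick joins it to the plate
- mug: white mug, 80 mm across, 90 mm high; origin under its centre. Bystander
- calculator: grey calculator 150 x 100 x 18 mm lying flat; origin under its centre. Bystander
- stapler: black stapler 140 x 36 x 55 mm; origin under its centre. Bystander
- tape_stand: black tape dispenser 150 x 60 x 84 mm; origin under its centre. Bystander
- glasses_case: blue glasses case 160 x 60 x 35 mm; origin under its centre. Bystander
Not all that is in view belongs to the job. Leave any turquoise look-alike of the tipped_outer alone.

How it is judged:
By the outcome, as a careful person would: the job done as asked, in the order asked, and still so for the second after the job is handed in, with the robot touching nothing.
It also fails if it takes over 48 s, if anything falls off the work surface, if the arm or the gripper's body presses on something with over 40 N, if the wrist force passes 120 N, or if a joint passes its speed limit or range.

## Working session

There is one attempt and no reset: what is moved stays moved. The work goes in short steps, Python scripts to look and compute and a tool call to move; the robot and the scene stay as the last step left them, time stands still between calls to the robot, and variables do not carry over. Pictures are saved under pics/ and viewed, and the job is handed in when it is done.

Besides the shell and the picture viewer there is one more tool, called as name(argument=value, ...), one argument or row to a line, values as JSON. step_arm: Moves the arm, as the interface text tells. Its arguments: {"type":"object","properties":{"moves":{"type":"array"},"newtons":{"type":"number"}},"required":["moves"]}

```bash
ls; mkdir -p pics
python3 - <<'E'
from rig import ctrl
import cv2,numpy as np
s=ctrl.state()
for k,v in s.items(): print(k,np.round(v,3))
for n in ["scene","side"]:
    im,d=ctrl.get_image(n); i=ctrl.camera_info(n)
    print(n,i)
    cv2.imwrite(f"pics/{n}0.png",im[:,:,::-1]); np.savez(f"{n}0.npz",im=im,d=d,**i)
E
```

```text
pics
time_s 0.0
joint_positions [ 1.318  0.508 -0.238  1.501  0.126  1.149 -0.155]
joint_velocities [ 0.     0.001 -0.    -0.002 -0.    -0.001 -0.002]
joint_torque [-0.0000e+00 -6.2060e+01 -2.1870e+00 -2.4965e+01  1.3000e-02  1.2000e-02
 -0.0000e+00]
tool_pos [ 0.219 -0.585  0.23 ]
tcp_rot [-0.126  0.696 -0.695  0.126]
contact_force [-0.445 -0.663 -0.505]
wrist_torque [-0.018 -0.032  0.023]
finger_gap 0.996
scene {'fx': 378.62712625853595, 'fy': 378.62712625853595, 'cx': 316.92222466851763, 'cy': 195.99896632744566, 'rvec': array([ 0.1412598 ,  3.08348757, -0.48754402]), 'tvec': array([ 0.52315108, -0.05510948,  1.11180302])}
side {'fx': 398.0005519709406, 'fy': 398.0005519709406, 'cx': 315.7999698906556, 'cy': 193.86551101052038, 'rvec': array([ 0.99278798, -2.29464376,  1.20375413]), 'tvec': array([0.37382569, 0.2597575 , 0.72235683])}
```

View pics/scene0.png

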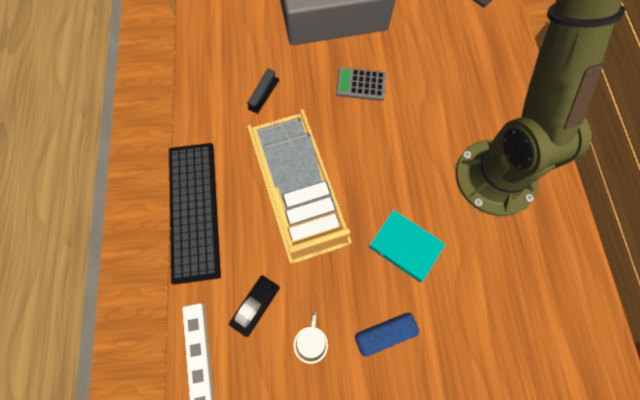

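View pics/side0.png

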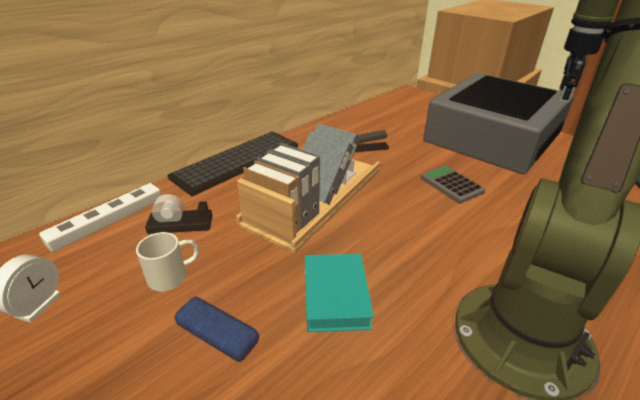

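```bash
cat > h.py <<'E'
import cv2,numpy as np
from scipy.spatial.transform import Rotation as R
def cam(i):
    Rm=R.from_rotvec(np.array(i['rvec'])).as_matrix(); return Rm,np.array(i['tvec'])
def cloud(d,i):
    Rm,t=cam(i); v,u=np.mgrid[0:d.shape[0],0:d.shape[1]]
    p=np.stack([(u-i['cx'])/i['fx']*d,(v-i['cy'])/i['fy']*d,d],-1)
    return (p-t)@Rm
def proj(P,i):
    Rm,t=cam(i); q=np.atleast_2d(P)@Rm.T+t
    return np.c_[q[:,0]/q[:,2]*i['fx']+i['cx'],q[:,1]/q[:,2]*i['fy']+i['cy']]
def onplane(u,v,z,i):
    Rm,t=cam(i); c=-Rm.T@t; r=Rm.T@np.array([(u-i['cx'])/i['fx'],(v-i['cy'])/i['fy'],1])
    return c+r*(z-c[2])/r[2]
E
python3 - <<'E'
from h import *
for n,(x0,y0,x1,y1),k in [("scene",(230,90,370,275),4.3*.75),("side",(225,100,405,255),4.2)]:
    z=dict(np.load(n+"0.npz")); im=z['im']; 
    c=cv2.resize(im[y0:y1,x0:x1],None,fx=k,fy=k,interpolation=cv2.INTER_CUBIC)[:,:,::-1]
    print(n,c.shape); cv2.imwrite(f"pics/{n}0c.png",c)
    P=cloud(z['d'],z)
    if n=="scene":
        for u,v in [(361,85),(263,90),(310,350),(255,305),(388,335),(407,245),(300,188),(306,205),(315,228),(290,150),(310,180),(265,130),(320,245)]:
            print(u,v,np.round(P[v,u],3))
E
```

```text
scene (597, 451, 3)
361 85 [ 0.356 -0.334  0.021]
263 90 [ 0.66  -0.326  0.047]
310 350 [0.582 0.419 0.005]
255 305 [0.705 0.3   0.077]
388 335 [0.385 0.4   0.039]
407 245 [0.3   0.181 0.036]
300 188 [0.571 0.043 0.176]
306 205 [0.56  0.085 0.17 ]
315 228 [0.543 0.141 0.158]
290 150 [ 0.589 -0.076  0.14 ]
310 180 [ 0.543 -0.015  0.07 ]
265 130 [ 0.649 -0.13   0.158]
320 245 [0.533 0.169 0.088]
side (651, 756, 3)
```

Run:
```python
from h import *
z=dict(np.load("scene0.npz"));im=z['im'];P=cloud(z['d'],z)
hsv=cv2.cvtColor(im,cv2.COLOR_RGB2HSV)
print(hsv[255,320],hsv[130,256],hsv[60,240],hsv[140,260], hsv[235,300])
# rack wood yellowish mask
m=(hsv[...,0]>15)&(hsv[...,0]<28)&(hsv[...,1]>90)&(hsv[...,2]>120)
roi=np.zeros_like(m);roi[100:270,240:360]=1; m&=roi
q=P[m]; print(len(q))
hist,e=np.histogram(q[:,2],bins=np.arange(-.01,.16,.005));print(list(zip(np.round(e,3),hist)))
```

```text
[ 14 189 192] [ 18 114 230] [ 13 193 196] [ 18  45 189] [ 25  12 252]
3375
[(np.float64(-0.01), np.int64(0)), (np.float64(-0.005), np.int64(62)), (np.float64(0.0), np.int64(75)), (np.float64(0.005), np.int64(28)), (np.float64(0.01), np.int64(741)), (np.float64(0.015), np.int64(332)), (np.float64(0.02), np.int64(29)), (np.float64(0.025), np.int64(65)), (np.float64(0.03), np.int64(659)), (np.float64(0.035), np.int64(262)), (np.float64(0.04), np.int64(20)), (np.float64(0.045), np.int64(21)), (np.float64(0.05), np.int64(17)), (np.float64(0.055), np.int64(24)), (np.float64(0.06), np.int64(18)), (np.float64(0.065), np.int64(22)), (np.float64(0.07), np.int64(22)), (np.float64(0.075), np.int64(19)), (np.float64(0.08), np.int64(28)), (np.float64(0.085), np.int64(21)), (np.float64(0.09), np.int64(25)), (np.float64(0.095), np.int64(27)), (np.float64(0.1), np.int64(15)), (np.float64(0.105), np.int64(28)), (np.float64(0.11), np.int64(25)), (np.float64(0.115), np.int64(28)), (np.float64(0.12), np.int64(23)), (np.float64(0.125), np.int64(41)), (np.float64(0.13), np.int64(355)), (np.float64(0.135), np.int64(84)), (np.float64(0.14), np.int64(16)), (np.float64(0.145), np.int64(22)), (np.float64(0.15), np.int64(24))]
```

View pics/scene0c.png

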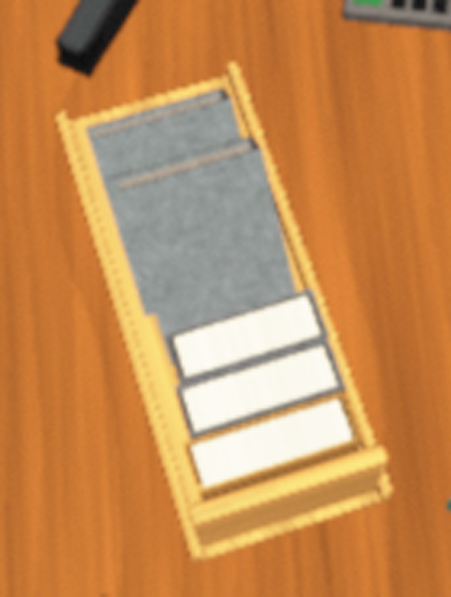

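View pics/side0c.png

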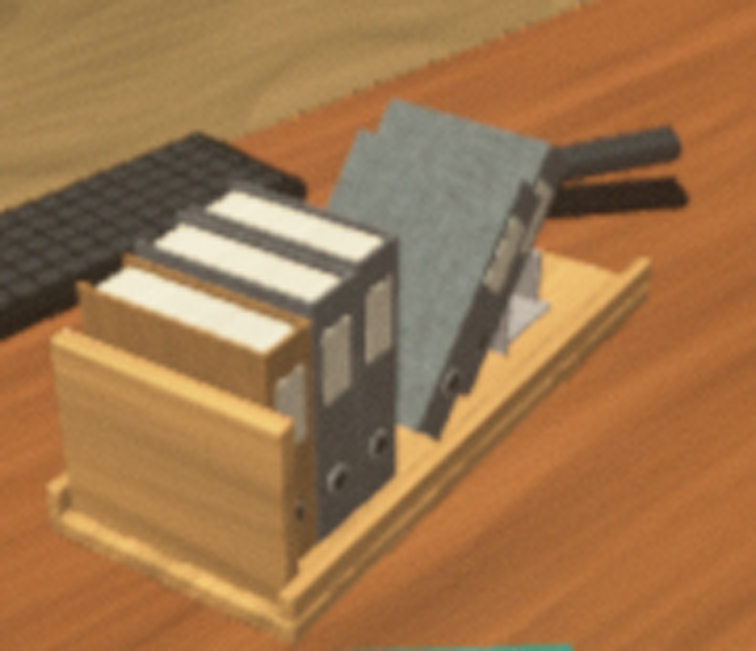

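Run:
```python
from h import *
z=dict(np.load("scene0.npz"));im=z['im'];P=cloud(z['d'],z)
hsv=cv2.cvtColor(im,cv2.COLOR_RGB2HSV)
m=(hsv[...,0]>15)&(hsv[...,0]<28)&(hsv[...,1]>60)&(hsv[...,2]>120)
roi=np.zeros_like(m);roi[100:270,240:360]=1; m&=roi
# rails
r=m&(P[...,2]>.029)&(P[...,2]<.04)
q=P[r][:,:2]; rect=cv2.minAreaRect(q.astype(np.float32)*1000); print("rails",rect)
pts=cv2.boxPoints(rect);print(pts)
e=m&(P[...,2]>.125)&(P[...,2]<.142); rect=cv2.minAreaRect(P[e][:,:2].astype(np.float32)*1000); print("panel",rect, cv2.boxPoints(rect))
```

```text
rails ((581.8209838867188, -31.241790771484375), (175.89694213867188, 427.7055969238281), 13.101785659790039)
[[ 447.6854   157.10788]
 [ 544.6384  -259.46408]
 [ 715.95654 -219.59146]
 [ 619.00354  196.9805 ]]
panel ((573.1779174804688, 1.682525634765625), (155.83499145507812, 345.6453552246094), 12.899209022521973) [[ 458.64633  152.74986]
 [ 535.8071  -184.1729 ]
 [ 687.7095  -149.38481]
 [ 610.5487   187.53795]]
```

```bash
cat >> h.py <<'E'
yaw=np.radians(13.1); O=np.array([.5802,-.0244,0])
RR=R.from_euler('z',yaw).as_matrix()
def toR(P): return (P-O)@RR
def toW(p): return np.asarray(p)@RR.T+O
E
python3 - <<'E'
from h import *
for n in["scene","side"]:
    z=dict(np.load(n+"0.npz"));im=z['im'];P=toR(cloud(z['d'],z))
    hsv=cv2.cvtColor(im,cv2.COLOR_RGB2HSV)
    m=(abs(P[...,0])<.075)&(P[...,1]>-.22)&(P[...,1]<.19)&(P[...,2]>.04)
    q=P[m]; print(n,len(q))
    # profile: for y bins, median z, min x, max x
    for y in np.arange(-.22,.19,.01):
        s=q[(q[:,1]>=y)&(q[:,1]<y+.01)]
        if len(s)>3: print(round(y+.005,3),len(s),np.round([np.percentile(s[:,2],5),np.median(s[:,2]),np.percentile(s[:,2],95),s[:,0].min(),s[:,0].max()],3))
E
```

```text
scene 6013
-0.145 81 [ 0.129  0.132  0.135 -0.053  0.065]
-0.135 75 [ 0.13   0.134  0.139 -0.053  0.063]
-0.125 21 [ 0.141  0.155  0.157 -0.053  0.064]
-0.115 230 [ 0.145  0.152  0.157 -0.054  0.065]
-0.105 238 [ 0.136  0.142  0.148 -0.054  0.065]
-0.095 202 [ 0.129  0.133  0.137 -0.06   0.065]
-0.085 116 [ 0.122  0.133  0.138 -0.062  0.065]
-0.075 47 [ 0.108  0.14   0.155 -0.063  0.065]
-0.065 251 [ 0.104  0.152  0.157 -0.064  0.065]
-0.055 254 [ 0.094  0.142  0.148 -0.064  0.065]
-0.045 247 [ 0.083  0.132  0.138 -0.064  0.065]
-0.035 251 [ 0.073  0.122  0.129 -0.064  0.065]
-0.025 236 [ 0.065  0.112  0.118 -0.064  0.065]
-0.015 240 [ 0.056  0.102  0.108 -0.063  0.065]
-0.005 231 [ 0.084  0.091  0.098 -0.063  0.065]
0.005 210 [ 0.075  0.081  0.087 -0.063  0.056]
0.015 208 [ 0.065  0.071  0.077 -0.064  0.056]
0.025 78 [ 0.06   0.065  0.068 -0.062  0.056]
0.035 4 [0.049 0.051 0.053 0.054 0.056]
0.065 167 [ 0.102  0.175  0.181 -0.06   0.054]
0.075 169 [ 0.171  0.174  0.177 -0.06   0.049]
0.085 189 [ 0.171  0.174  0.177 -0.061  0.049]
0.095 173 [ 0.172  0.174  0.177 -0.061  0.049]
0.105
[... 1329 characters left out ...]
035 57 [ 0.047  0.054  0.062 -0.065 -0.038]
0.045 36 [ 0.041  0.046  0.051 -0.065 -0.046]
0.065 130 [ 0.089  0.177  0.181 -0.062  0.054]
0.075 219 [ 0.059  0.174  0.178 -0.062  0.052]
0.085 221 [ 0.056  0.166  0.177 -0.063  0.048]
0.095 176 [ 0.053  0.147  0.176 -0.064  0.049]
0.105 336 [ 0.062  0.173  0.18  -0.062  0.06 ]
0.115 254 [ 0.056  0.169  0.175 -0.062  0.058]
0.125 232 [ 0.057  0.167  0.172 -0.063  0.056]
0.135 201 [ 0.053  0.146  0.172 -0.062  0.057]
0.145 459 [ 0.063  0.165  0.175 -0.064  0.066]
0.155 256 [ 0.058  0.159  0.165 -0.061  0.063]
0.165 209 [ 0.075  0.16   0.162 -0.062  0.06 ]
0.175 135 [ 0.13   0.16   0.162 -0.061  0.06 ]
0.185 626 [ 0.134  0.149  0.165 -0.073  0.075]
```

```bash
cat >> h.py <<'E'
def tq(a_deg,sgn):
    a=np.radians(a_deg); Y=np.array([0,np.cos(a),-np.sin(a)]); Z=np.array([sgn,0,0.]); X=np.cross(Y,Z)
    return R.from_matrix(RR@np.c_[X,Y,Z])
def rel(pr,rot,s=None,p0=None,r0=None):
    if s is not None: p0=s['tool_pos'];r0=R.from_quat(s['tcp_rot'])
    d=r0.inv().apply(toW(pr)-np.array(p0)); rv=(r0.inv()*rot).as_rotvec(degrees=True)
    return np.round(np.r_[d,rv],4)
E
python3 - <<'E'
from h import *
from rig import ctrl
z=dict(np.load("scene0.npz"));P=cloud(z['d'],z)
for u,v in [(300,15),(340,5),(385,10),(290,35),(388,30),(340,20)]: print(u,v,np.round(P[v,u],3))
s=ctrl.state(); r=R.from_quat(s['tcp_rot']); print(np.round(r.as_matrix(),2)); print("tcp rack",toR(np.array(s['tool_pos'])))
for sg in (1,-1):
  for a in (40,): print(sg, rel([0,-.30,.30],tq(a,sg),s), toW([0,-.3,.3]))
E
```

```text
300 15 [ 0.529 -0.52   0.129]
340 5 [ 0.408 -0.533  0.143]
385 10 [ 0.263 -0.545  0.098]
290 35 [ 0.564 -0.522  0.046]
388 30 [ 0.234 -0.553 -0.   ]
340 20 [ 0.405 -0.529  0.087]
[[-0.94 -0.    0.35]
 [-0.35  0.   -0.94]
 [ 0.   -1.   -0.  ]]
tcp rack [-0.4785752  -0.46401168  0.2305315 ]
1 [-4.95800e-01 -6.93000e-02 -1.00600e-01 -3.57673e+01 -7.68882e+01
  4.07762e+01] [ 0.64819539 -0.31659279  0.3       ]
-1 [-4.95800e-01 -6.93000e-02 -1.00600e-01 -4.21626e+01  9.05779e+01
 -3.69834e+01] [ 0.64819539 -0.31659279  0.3       ]
```

Candidates for the tipped binders:
- Grey pair at scene (265–290, 130–165): inner at (290,165), outer behind it at about (268,130).
- Turquoise box at (407,245): the look-alike, leave it alone.
- Two dark-grey binders and one brown one at (306,195), (310,210) and (315,228): the standing neighbours.

The close crops show the grey pair leaning at 45° over the steel plate, so those are the ones. Measured: rack yaw 13.1°, inner foot edge at rack y≈+0.019, outer at ≈-0.032, bookend at ≈0.018.

step_arm(
  moves=[0.6,0,-0.05,0,0,0,0,0.6,-0.04,-0.08,-0.01,-3,-6.5,3.5,0.6,-0.09,-0.08,-0.02,-6,-13,7,0.6,-0.14,-0.08,-0.03,-9,-19.5,10.5,0.6,-0.19,-0.08,-0.04,-12,-26,14,0.6,-0.24,-0.08,-0.05,-15,-32.5,17.5,0.6,-0.29,-0.08,-0.06,-18,-39,21,0.6,-0.34,-0.08,-0.07,-21,-45.5,24.5,0.6,-0.385,-0.08,-0.08,-24,-52,28,0.6,-0.42,-0.08,-0.085,-27,-58,31],
  newtons=40,
)

```text
time_s: 1.1
tool_pos: [0.5843, -0.3565, 0.311]
tcp_rot: [-0.284, 0.691, -0.318, 0.583]
contact_force: [0.8, -0.2, 0.7]
finger_gap: 0.601
```

Run:
```python
from h import *
from rig import ctrl
s=ctrl.state()
print(s['time_s'],toR(np.array(s['tool_pos'])),np.round(s['joint_positions'],2),s['finger_gap'])
print(rel([0,-.30,.30],tq(40,1),s))
```

```text
1.1 [-0.07125336 -0.32434327  0.31102037] [ 0.93  0.93 -0.63  0.72 -0.12  1.94  0.26] 0.6007384585299735
[ -0.0337   0.0324   0.0601  -8.7786 -18.4977   9.7216]
```

step_arm(
  moves=[0.6,-0.01,0.01,0.02,-3,-6,3,0.6,-0.02,0.02,0.04,-6,-12,6,0.6,-0.03,0.03,0.06,-8.8,-18.5,9.7,0.6,-0.034,0.032,0.06,-8.8,-18.5,9.7,0.6,-0.034,0.032,0.06,-8.8,-18.5,9.7,0.6,-0.034,0.032,0.06,-8.8,-18.5,9.7,0.6,-0.034,0.032,0.06,-8.8,-18.5,9.7,0.6,-0.034,0.032,0.06,-8.8,-18.5,9.7,0.6,-0.034,0.032,0.06,-8.8,-18.5,9.7,0.6,-0.034,0.032,0.06,-8.8,-18.5,9.7],
)

```text
time_s: 2.1
tool_pos: [0.6516, -0.3421, 0.3304]
tcp_rot: [-0.283, 0.574, -0.286, 0.713]
contact_force: [1.6, 0.4, -0.9]
finger_gap: 0.601
```

```bash
cat > st.py <<'E'
from h import *
from rig import ctrl
def st():
    s=ctrl.state()
    r=R.from_matrix(RR.T)*R.from_quat(s['tcp_rot'])
    print("t",round(s['time_s'],2),"tcp rack",np.round(toR(np.array(s['tool_pos'])),4),"j",np.round(s['joint_positions'],2),"gap",round(s['finger_gap'],3),"F",np.round(RR.T@np.array(s['contact_force']),1))
    print("tool axes in rack:\n",np.round(r.as_matrix(),3)); return s
E
python3 - <<'E'
from st import *
s=st(); print(rel([0,-.30,.30],tq(40,1),s))
E
```

```text
t 2.1 tcp rack [-0.0024 -0.3256  0.3304] j [ 0.98  1.1  -1.33  0.57  0.33  1.96  0.28] gap 0.601 F [ 1.6 -0.  -0.9]
tool axes in rack:
 [[ 0.007  0.234  0.972]
 [-0.754  0.64  -0.149]
 [-0.657 -0.732  0.181]]
[ 7.00000e-04  3.92000e-02 -6.90000e-03 -1.34753e+01  1.45090e+00
  8.85610e+00]
```

Run:
```python
from st import *
s=ctrl.state(); print(rel([0,-.23,.22],tq(65,1),s))
```

```text
[ 4.00000e-04  1.42500e-01 -3.18000e-02 -1.35006e+01 -1.50350e+00
 -1.60272e+01]
```

step_arm(
  moves=[0.6,0,0,0,-4,0,-5,0.6,0,0,0,-9,-1,-11,0.6,0,0.03,-0.01,-13.5,-1.5,-16,0.6,0,0.06,-0.02,-13.5,-1.5,-16,0.6,0,0.1,-0.032,-13.5,-1.5,-16,0.6,0,0.14,-0.032,-13.5,-1.5,-16,0.6,0,0.1425,-0.032,-13.5,-1.5,-16,0.6,0,0.1425,-0.032,-13.5,-1.5,-16,0.6,0,0.1425,-0.032,-13.5,-1.5,-16,0.6,0,0.1425,-0.032,-13.5,-1.5,-16],
)

```text
time_s: 3.1
tool_pos: [0.6362, -0.2502, 0.2336]
tcp_rot: [-0.439, 0.544, -0.316, 0.642]
contact_force: [-0.1, -0.1, 0.2]
finger_gap: 0.6
```

Run:
```python
from st import *
s=st(); print(rel([0,-.18,.09],tq(65,1),s))
```

```text
t 3.1 tcp rack [ 0.0034 -0.2327  0.2336] j [ 0.85  0.87 -0.86  1.05  0.21  1.59  0.38] gap 0.6 F [-0.1 -0.   0.2]
tool axes in rack:
 [[ 0.004  0.025  1.   ]
 [-0.907  0.421 -0.007]
 [-0.421 -0.907  0.024]]
[ 0.0126  0.1523 -0.0072 -1.4174  0.2407  0.1064]
```

step_arm(
  moves=[0.6,0.002,0.02,-0.001,0,0,0,0.6,0.004,0.05,-0.002,-1,0,0,0.6,0.006,0.08,-0.003,-1,0,0,0.6,0.008,0.105,-0.004,-1.4,0,0,0.6,0.01,0.125,-0.005,-1.4,0,0,0.6,0.012,0.14,-0.006,-1.4,0,0,0.6,0.0126,0.15,-0.007,-1.4,0,0,0.6,0.0126,0.152,-0.007,-1.4,0,0,0.6,0.0126,0.152,-0.007,-1.4,0,0,0.6,0.0126,0.152,-0.007,-1.4,0,0],
)

```text
time_s: 4.1
tool_pos: [0.621, -0.1987, 0.0906]
tcp_rot: [-0.447, 0.547, -0.309, 0.637]
contact_force: [-0.0, 1.0, -0.0]
finger_gap: 0.601
```

Run:
```python
from st import *
s=st()
cs=[]
for n in ["scene","side"]:
    im,d=ctrl.get_image(n); 
    a=im[90:275,230:370] if n=="scene" else im[90:260,225:425]
    cs.append(cv2.resize(a,(390,int(390*a.shape[0]/a.shape[1])),interpolation=cv2.INTER_CUBIC))
h=max(c.shape[0] for c in cs); cs=[np.pad(c,((0,h-c.shape[0]),(0,0),(0,0))) for c in cs]
cv2.imwrite("pics/a1.png",np.hstack(cs)[:,:,::-1])
```

```text
t 4.1 tcp rack [ 0.0003 -0.179   0.0906] j [ 0.84  0.95 -0.83  1.34  0.26  1.27  0.33] gap 0.601 F [ 0.2  0.9 -0. ]
tool axes in rack:
 [[ 0.006 -0.     1.   ]
 [-0.907  0.421  0.005]
 [-0.421 -0.907  0.002]]
```

View pics/a1.png

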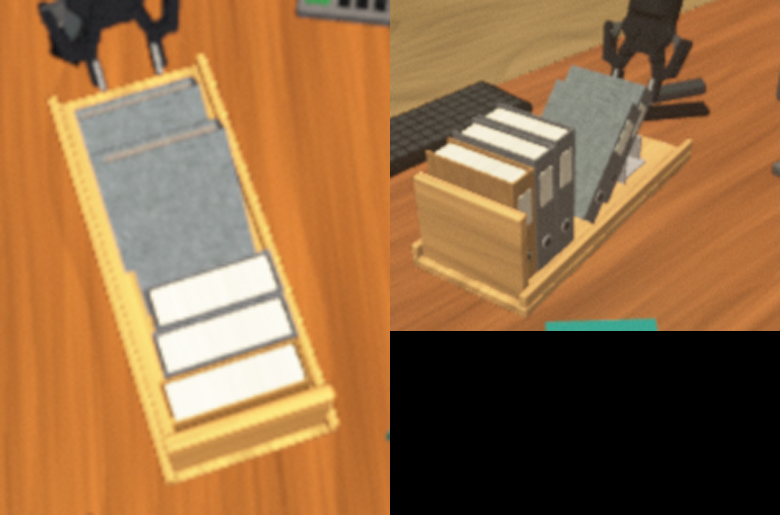

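step_arm(
  moves=[0.6,-0.012,0.007,0,0,0,0,0.6,-0.024,0.014,0,0,0,0,0.6,-0.032,0.017,0,0,0,0,0.6,-0.04,0.014,0,0,0,0,0.6,-0.048,0.012,0,0,0,0,0.6,-0.056,0.01,0,0,0,0,0.6,-0.066,0.008,0,0,0,0,0.6,-0.0755,0.007,0,0,0,0,0.6,-0.083,0.007,0,0,0,0,0.6,-0.09,0.0065,0,0,0,0],
)

```text
time_s: 5.2
tool_pos: [0.6007, -0.1154, 0.1222]
tcp_rot: [-0.447, 0.547, -0.308, 0.637]
contact_force: [1.3, -0.2, -0.3]
finger_gap: 0.602
```

```bash
cat >> st.py <<'E'
def look(name):
    s=st(); cs=[]
    for n in ["scene","side"]:
        im,d=ctrl.get_image(n); i=ctrl.camera_info(n); np.savez(f"{n}_{name}.npz",im=im,d=d,**i)
        a=im[90:275,230:370] if n=="scene" else im[90:260,225:425]
        cs.append(cv2.resize(a,(390,int(390*a.shape[0]/a.shape[1])),interpolation=cv2.INTER_CUBIC))
    h=max(c.shape[0] for c in cs); cs=[np.pad(c,((0,h-c.shape[0]),(0,0),(0,0))) for c in cs]
    cv2.imwrite(f"pics/{name}.png",np.hstack(cs)[:,:,::-1])
    return s
E
python3 -c "
from st import *
look('a2')"
```

```text
t 5.2 tcp rack [-0.0007 -0.0933  0.1222] j [ 0.8   0.85 -0.86  1.49  0.21  1.18  0.23] gap 0.602 F [ 1.2 -0.5 -0.3]
tool axes in rack:
 [[ 0.006 -0.002  1.   ]
 [-0.907  0.422  0.006]
 [-0.422 -0.907  0.001]]
```

View pics/a2.png

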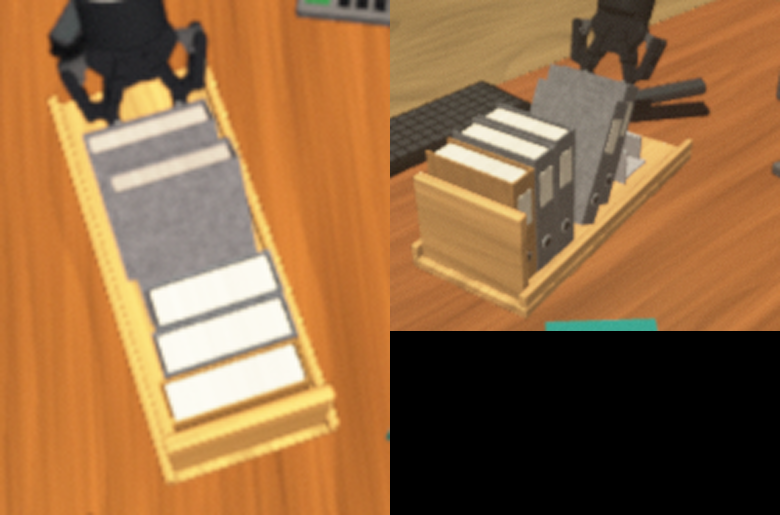

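step_arm(
  moves=[0.6,-0.005,0.001,0,0,0,0,0.6,-0.01,0.002,0,0,0,0,0.6,-0.015,0.003,0,0,0,0,0.6,-0.02,0.004,0,0,0,0,0.6,-0.025,0.006,0,0,0,0,0.6,-0.03,0.008,0,0,0,0,0.6,-0.035,0.01,0,0,0,0,0.6,-0.04,0.012,0,0,0,0,0.6,-0.047,0.013,0,0,0,0,0.6,-0.047,0.013,0,0,0,0],
)

```text
time_s: 6.3
tool_pos: [0.5893, -0.0678, 0.1303]
tcp_rot: [-0.447, 0.547, -0.307, 0.637]
contact_force: [-0.6, 1.0, -0.3]
finger_gap: 0.597
```

```bash
cat >> st.py <<'E'
def prof(name,ys=(-.16,.08)):
    for n in ["scene","side"]:
        z=dict(np.load(f"{n}_{name}.npz"));P=toR(cloud(z['d'],z))
        q=P[(abs(P[...,0])<.05)&(P[...,2]>.04)&(P[...,2]<.2)]
        for y in np.arange(*ys,.008):
            s=q[(q[:,1]>=y)&(q[:,1]<y+.008)]
            if len(s)>5: print(n,round(y+.004,3),len(s),np.round(np.percentile(s[:,2],[5,50,95]),3))
E
python3 -c "
from st import *
look('a3');prof('a3')"
```

```text
t 6.3 tcp rack [-0.001  -0.0444  0.1303] j [ 0.76  0.81 -0.87  1.56  0.19  1.12  0.18] gap 0.597 F [-0.3  1.1 -0.3]
tool axes in rack:
 [[ 0.007 -0.002  1.   ]
 [-0.906  0.422  0.008]
 [-0.422 -0.906  0.001]]
scene -0.156 6 [0.045 0.054 0.058]
scene -0.084 159 [0.043 0.06  0.19 ]
scene -0.076 34 [0.177 0.182 0.196]
scene -0.068 33 [0.166 0.184 0.199]
scene -0.06 100 [0.168 0.185 0.197]
scene -0.052 82 [0.15  0.166 0.181]
scene -0.044 45 [0.14  0.149 0.161]
scene -0.02 102 [0.173 0.179 0.182]
scene -0.012 126 [0.173 0.175 0.178]
scene -0.004 124 [0.172 0.175 0.177]
scene 0.004 124 [0.172 0.175 0.177]
scene 0.012 186 [0.159 0.174 0.18 ]
scene 0.02 27 [0.175 0.179 0.182]
scene 0.028 157 [0.172 0.175 0.18 ]
scene 0.036 120 [0.171 0.174 0.176]
scene 0.044 124 [0.172 0.174 0.176]
scene 0.052 106 [0.172 0.175 0.178]
scene 0.06 130 [0.163 0.174 0.18 ]
scene 0.068 154 [0.172 0.176 0.181]
scene 0.076 126 [0.171 0.174 0.176]
side -0.156 21 [0.042 0.053 0.056]
side -0.148 80 [0.041 0.049 0.056]
side -0.092 7 [0.194 0.196 0.199]
side -0.084 111 [0.043 0.061 0.195]
side -0.076 57 [0.052 0.18  0.196]
side -0.068 32 [0.16  0.18  0.197]
side -0.06 141 [0.159 0.186 0.199]
side -0.052 98 [0.149 0.171 0.186]
side -0.044 10 [0.146 0.155 0.17 ]
side -0.02 6 [0.181 0.182 0.182]
side -0.012 122 [0.176 0.179 0.183]
side -0.004 64 [0.175 0.176 0.178]
side 0.004 57 [0.175 0.176 0.178]
side 0.012 18 [0.175 0.176 0.177]
side 0.02 95 [0.175 0.178 0.181]
side 0.028 13 [0.175 0.181 0.181]
side 0.036 124 [0.176 0.178 0.182]
side 0.044 66 [0.175 0.176 0.178]
side 0.052 70 [0.175 0.176 0.177]
side 0.06 20 [0.175 0.176 0.179]
side 0.068 116 [0.175 0.179 0.181]
side 0.076 78 [0.174 0.176 0.181]
```

View pics/a3.png

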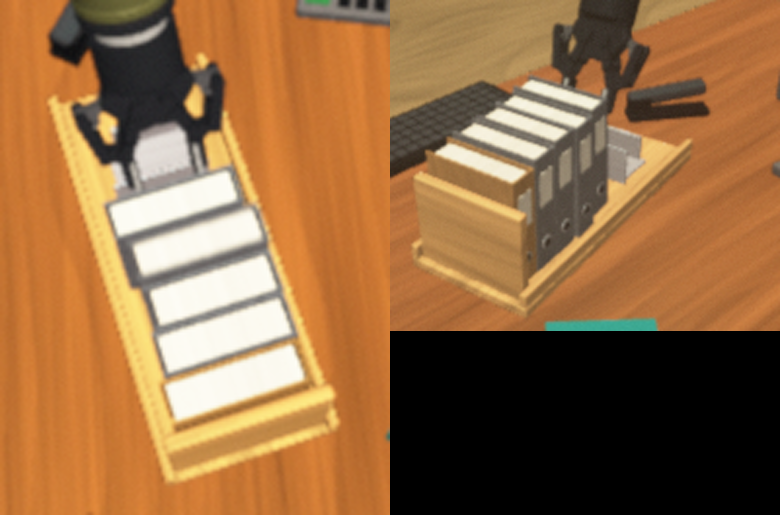

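step_arm(
  moves=[0.6,0.02,-0.01,0,0,0,0,0.5,0.05,-0.023,0,0,0,0,0.4,0.085,-0.04,0,0,0,0,0.3,0.115,-0.054,0,0,0,0,0.3,0.132,-0.0615,0,0,0,0,0.3,0.14,-0.043,0,0,0,0,0.3,0.15,-0.021,0,0,0,0,0.3,0.16,0,0,0,0,0,0.3,0.168,0.016,0,0,0,0,0.3,0.171,0.022,0,0,0,0],
)

```text
time_s: 7.4
tool_pos: [0.6224, -0.2114, 0.0354]
tcp_rot: [-0.447, 0.548, -0.307, 0.636]
contact_force: [0.3, -1.1, -0.7]
finger_gap: 0.304
```

```bash
python3 -c "
from st import *
look('a4');prof('a4',(-.18,.08))"
```

```text
t 7.4 tcp rack [-0.0012 -0.1917  0.0354] j [ 0.84  1.02 -0.8   1.35  0.3   1.21  0.35] gap 0.304 F [ 0.  -1.2 -0.7]
tool axes in rack:
 [[ 0.004 -0.004  1.   ]
 [-0.906  0.423  0.006]
 [-0.423 -0.906 -0.002]]
scene -0.16 13 [0.051 0.054 0.055]
scene -0.152 85 [0.041 0.049 0.057]
scene -0.088 87 [0.047 0.064 0.071]
scene -0.08 75 [0.048 0.059 0.07 ]
scene -0.024 68 [0.173 0.179 0.182]
scene -0.016 135 [0.173 0.175 0.18 ]
scene -0.008 121 [0.172 0.174 0.177]
scene 0.0 122 [0.172 0.174 0.177]
scene 0.008 176 [0.145 0.173 0.179]
scene 0.016 118 [0.152 0.169 0.181]
scene 0.024 37 [0.174 0.179 0.181]
scene 0.032 153 [0.172 0.175 0.181]
scene 0.04 127 [0.172 0.174 0.177]
scene 0.048 127 [0.172 0.174 0.176]
scene 0.056 99 [0.172 0.175 0.179]
scene 0.064 155 [0.171 0.178 0.181]
scene 0.072 136 [0.171 0.174 0.176]
scene 0.08 126 [0.172 0.174 0.176]
side -0.152 77 [0.041 0.049 0.057]
side -0.144 13 [0.043 0.049 0.055]
side -0.088 15 [0.041 0.061 0.07 ]
side -0.08 74 [0.044 0.057 0.069]
side -0.024 107 [0.175 0.178 0.181]
side -0.016 55 [0.175 0.176 0.177]
side -0.008 60 [0.174 0.175 0.177]
side 0.0 16 [0.175 0.176 0.177]
side 0.008 147 [0.17  0.176 0.181]
side 0.024 9 [0.179 0.18  0.181]
side 0.032 126 [0.175 0.177 0.181]
side 0.04 66 [0.174 0.176 0.177]
side 0.048 67 [0.174 0.176 0.177]
side 0.056 13 [0.175 0.176 0.179]
side 0.064 68 [0.177 0.18  0.181]
side 0.072 126 [0.174 0.176 0.181]
side 0.08 65 [0.174 0.175 0.177]
```

View pics/a4.png

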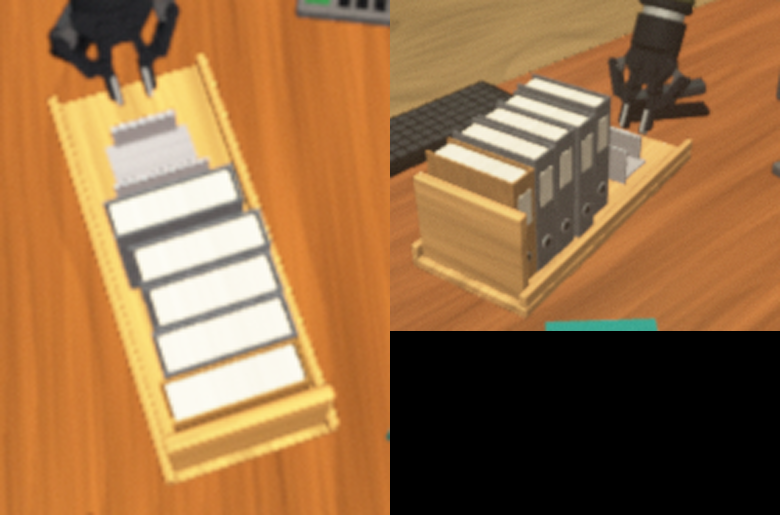

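step_arm(
  moves=[0.3,-0.008,0.004,0,0,0,0,0.3,-0.016,0.008,0,0,0,0,0.3,-0.024,0.011,0,0,0,0,0.3,-0.032,0.015,0,0,0,0,0.3,-0.04,0.019,0,0,0,0,0.3,-0.048,0.022,0,0,0,0,0.3,-0.056,0.026,0,0,0,0,0.3,-0.064,0.03,0,0,0,0,0.3,-0.07,0.033,0,0,0,0,0.3,-0.076,0.035,0,0,0,0],
)

```text
time_s: 8.5
tool_pos: [0.6051, -0.1309, 0.0386]
tcp_rot: [-0.447, 0.546, -0.31, 0.637]
contact_force: [2.0, -5.4, -0.5]
finger_gap: 0.302
```

```bash
python3 -c "
from st import *
look('a5');prof('a5',(-.18,.08))" | grep -v "scene 0\|side 0"
```

```text
t 8.5 tcp rack [ 1.000e-04 -1.093e-01  3.860e-02] j [ 0.79  0.95 -0.82  1.52  0.28  1.07  0.25] gap 0.302 F [ 0.7 -5.8 -0.5]
tool axes in rack:
 [[ 0.005  0.001  1.   ]
 [-0.908  0.418  0.004]
 [-0.418 -0.908  0.003]]
scene -0.176 6 [0.178 0.195 0.2  ]
scene -0.168 15 [0.167 0.192 0.2  ]
scene -0.16 48 [0.133 0.18  0.198]
scene -0.152 132 [0.13  0.152 0.196]
scene -0.144 295 [0.094 0.142 0.198]
scene -0.136 245 [0.089 0.134 0.187]
scene -0.128 152 [0.083 0.105 0.13 ]
scene -0.12 103 [0.067 0.087 0.104]
scene -0.112 54 [0.051 0.062 0.076]
scene -0.104 25 [0.051 0.053 0.059]
scene -0.096 78 [0.041 0.051 0.057]
scene -0.024 153 [0.172 0.175 0.181]
scene -0.016 122 [0.172 0.174 0.176]
scene -0.008 116 [0.172 0.174 0.177]
side -0.176 14 [0.172 0.184 0.199]
side -0.168 28 [0.154 0.185 0.198]
side -0.16 42 [0.139 0.174 0.197]
side -0.152 141 [0.103 0.157 0.197]
side -0.144 310 [0.101 0.146 0.196]
side -0.136 261 [0.09  0.142 0.194]
side -0.128 154 [0.1   0.125 0.177]
side -0.12 93 [0.065 0.092 0.115]
side -0.112 55 [0.052 0.068 0.09 ]
side -0.104 17 [0.051 0.058 0.065]
side -0.096 34 [0.04  0.049 0.055]
side -0.088 6 [0.049 0.052 0.056]
side -0.024 66 [0.175 0.179 0.181]
side -0.016 75 [0.174 0.176 0.181]
side -0.008 55 [0.174 0.176 0.177]
```

View pics/a5.png

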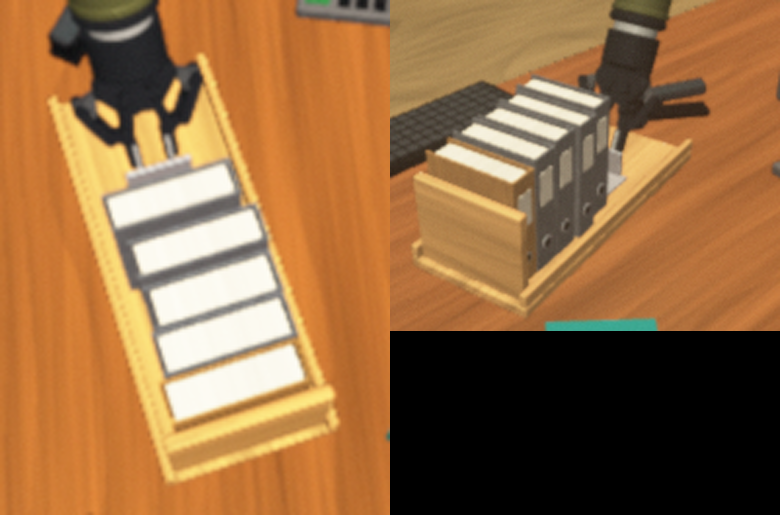

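step_arm(
  moves=[0.3,-0.002,0.001,0,0,0,0,0.3,-0.004,0.002,0,0,0,0,0.3,-0.006,0.003,0,0,0,0,0.3,-0.008,0.004,0,0,0,0,0.3,-0.01,0.005,0,0,0,0,0.3,-0.012,0.006,0,0,0,0,0.3,-0.013,0.006,0,0,0,0,0.3,-0.014,0.006,0,0,0,0,0.3,-0.014,0.006,0,0,0,0,0.3,-0.014,0.006,0,0,0,0],
)

```text
time_s: 9.6
tool_pos: [0.6017, -0.1168, 0.0386]
tcp_rot: [-0.447, 0.547, -0.31, 0.637]
contact_force: [3.4, -6.5, 0.6]
finger_gap: 0.301
```

```bash
python3 -c "
from st import *
look('a6');prof('a6',(-.12,.08))" | grep -v "side 0"
```

```text
t 9.6 tcp rack [ 0.     -0.0949  0.0386] j [ 0.78  0.95 -0.82  1.55  0.28  1.04  0.23] gap 0.301 F [ 1.9 -7.2  0.6]
tool axes in rack:
 [[ 0.004  0.001  1.   ]
 [-0.908  0.419  0.004]
 [-0.419 -0.908  0.003]]
scene -0.116 156 [0.089 0.115 0.175]
scene -0.108 130 [0.072 0.092 0.11 ]
scene -0.1 61 [0.053 0.069 0.087]
scene -0.092 29 [0.047 0.054 0.062]
scene -0.084 92 [0.042 0.052 0.056]
scene -0.012 122 [0.172 0.176 0.181]
scene -0.004 122 [0.171 0.174 0.177]
scene 0.004 114 [0.171 0.174 0.177]
scene 0.012 122 [0.171 0.174 0.177]
scene 0.02 99 [0.174 0.178 0.181]
scene 0.028 152 [0.172 0.174 0.181]
scene 0.036 125 [0.172 0.174 0.176]
scene 0.044 124 [0.172 0.174 0.176]
scene 0.052 97 [0.172 0.175 0.179]
scene 0.06 136 [0.161 0.172 0.181]
scene 0.068 155 [0.171 0.175 0.181]
scene 0.076 130 [0.171 0.174 0.176]
side -0.116 181 [0.103 0.13  0.183]
side -0.108 111 [0.064 0.097 0.118]
side -0.1 51 [0.054 0.072 0.093]
side -0.092 23 [0.053 0.058 0.07 ]
side -0.084 31 [0.041 0.051 0.055]
side -0.076 16 [0.041 0.048 0.055]
side -0.012 75 [0.174 0.178 0.181]
side -0.004 70 [0.174 0.176 0.181]
```

View pics/a6.png

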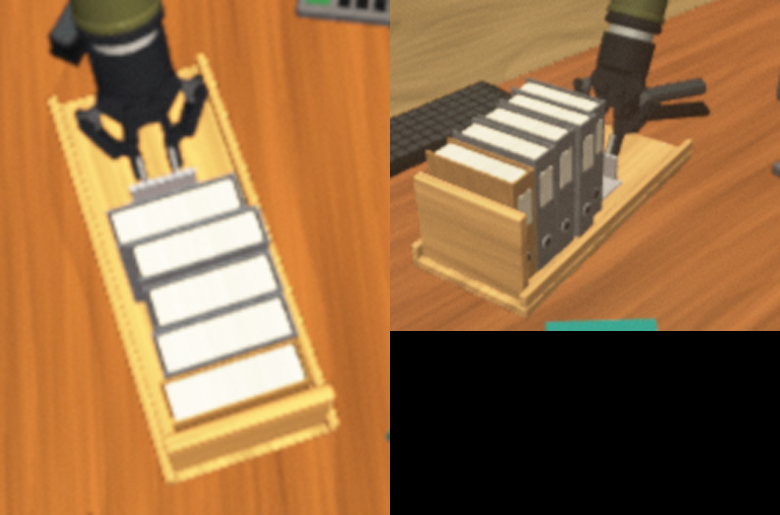

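step_arm(
  moves=[0.3,-0.001,0.0005,0,0,0,0,0.3,-0.002,0.001,0,0,0,0,0.3,-0.003,0.0015,0,0,0,0,0.3,-0.004,0.002,0,0,0,0,0.3,-0.005,0.002,0,0,0,0,0.3,-0.005,0.0025,0,0,0,0,0.3,-0.005,0.0025,0,0,0,0,0.3,-0.005,0.0025,0,0,0,0,0.3,-0.005,0.0025,0,0,0,0,0.3,-0.005,0.0025,0,0,0,0],
)

```text
time_s: 10.7
tool_pos: [0.6007, -0.1123, 0.0385]
tcp_rot: [-0.447, 0.547, -0.311, 0.636]
contact_force: [2.6, -8.5, 2.0]
finger_gap: 0.3
```

```bash
python3 -c "
from st import *
st()"
```

```text
t 10.7 tcp rack [ 0.0001 -0.0902  0.0385] j [ 0.78  0.94 -0.82  1.56  0.27  1.03  0.23] gap 0.3 F [ 0.6 -8.9  2. ]
tool axes in rack:
 [[ 0.004  0.001  1.   ]
 [-0.908  0.418  0.003]
 [-0.418 -0.908  0.003]]
```

step_arm(
  moves=[0.3,-0.0005,0,0,0,0,0,0.3,-0.001,0.0005,0,0,0,0,0.3,-0.0015,0.0005,0,0,0,0,0.3,-0.002,0.001,0,0,0,0,0.3,-0.002,0.001,0,0,0,0,0.3,-0.002,0.001,0,0,0,0,0.3,-0.002,0.001,0,0,0,0,0.3,-0.002,0.001,0,0,0,0,0.3,-0.002,0.001,0,0,0,0,0.3,-0.002,0.001,0,0,0,0],
)

```text
time_s: 11.7
tool_pos: [0.6002, -0.1103, 0.0385]
tcp_rot: [-0.447, 0.547, -0.311, 0.636]
contact_force: [4.4, -8.7, 1.9]
finger_gap: 0.302
```

```bash
python3 -c "
from st import *
look('a7')"
```

```text
t 11.7 tcp rack [ 0.0001 -0.0882  0.0385] j [ 0.78  0.94 -0.82  1.56  0.27  1.03  0.22] gap 0.302 F [ 2.3 -9.5  1.9]
tool axes in rack:
 [[ 0.004  0.002  1.   ]
 [-0.909  0.418  0.003]
 [-0.418 -0.909  0.003]]
```

View pics/a7.png

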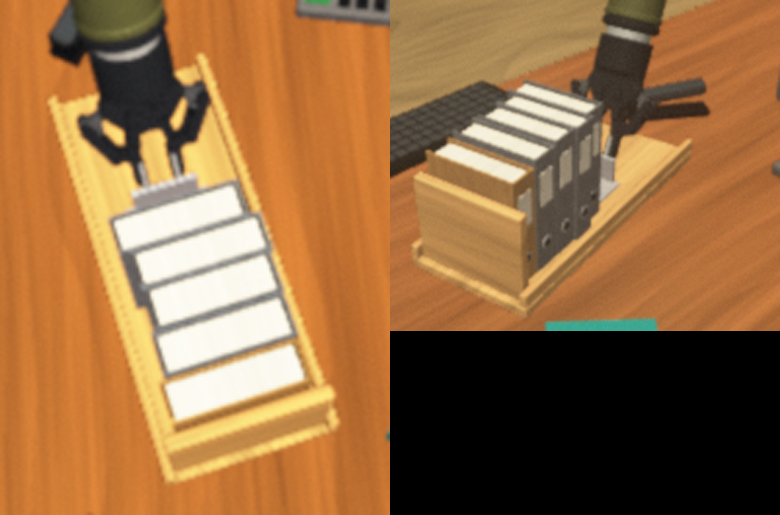

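step_arm(
  moves=[0.3,-0.0005,0,0,0,0,0,0.3,-0.001,0.0005,0,0,0,0,0.3,-0.0015,0.0005,0,0,0,0,0.3,-0.002,0.001,0,0,0,0,0.3,-0.002,0.001,0,0,0,0,0.3,-0.002,0.001,0,0,0,0,0.3,-0.002,0.001,0,0,0,0,0.3,-0.002,0.001,0,0,0,0,0.3,-0.002,0.001,0,0,0,0,0.3,-0.002,0.001,0,0,0,0],
)

```text
time_s: 12.8
tool_pos: [0.6001, -0.1097, 0.0385]
tcp_rot: [-0.447, 0.546, -0.312, 0.636]
contact_force: [3.8, -13.0, 4.5]
finger_gap: 0.3
```

```bash
python3 -c "
from st import *
st()"
```

```text
t 12.8 tcp rack [ 0.0001 -0.0876  0.0385] j [ 0.78  0.94 -0.82  1.56  0.27  1.03  0.22] gap 0.3 F [  0.7 -13.5   4.5]
tool axes in rack:
 [[ 0.002  0.002  1.   ]
 [-0.909  0.416  0.001]
 [-0.416 -0.909  0.003]]
```

step_arm(
  moves=[0.3,-0.0005,0,0,0,0,0,0.3,-0.001,0.0005,0,0,0,0,0.3,-0.0015,0.0005,0,0,0,0,0.3,-0.002,0.001,0,0,0,0,0.3,-0.0025,0.001,0,0,0,0,0.3,-0.0025,0.001,0,0,0,0,0.3,-0.0025,0.001,0,0,0,0,0.3,-0.0025,0.001,0,0,0,0,0.3,-0.0025,0.001,0,0,0,0,0.3,-0.0025,0.001,0,0,0,0],
)

```text
time_s: 13.8
tool_pos: [0.6, -0.1091, 0.0385]
tcp_rot: [-0.447, 0.546, -0.313, 0.635]
contact_force: [4.1, -18.2, 6.4]
finger_gap: 0.3
```

```bash
python3 -c "
from st import *
look('a8');prof('a8',(-.1,.08))" | grep -v "scene -0.[01]\|side -0.1"
```

```text
t 13.8 tcp rack [ 0.0001 -0.0869  0.0385] j [ 0.77  0.94 -0.82  1.57  0.28  1.02  0.22] gap 0.3 F [ -0.1 -18.6   6.4]
tool axes in rack:
 [[ 0.001  0.003  1.   ]
 [-0.911  0.413 -0.   ]
 [-0.413 -0.911  0.004]]
scene 0.0 137 [0.172 0.175 0.179]
scene 0.008 125 [0.172 0.174 0.177]
scene 0.016 121 [0.172 0.174 0.176]
scene 0.024 93 [0.172 0.174 0.18 ]
scene 0.032 164 [0.172 0.177 0.181]
scene 0.04 121 [0.172 0.174 0.176]
scene 0.048 124 [0.171 0.174 0.176]
scene 0.056 127 [0.172 0.174 0.177]
scene 0.064 104 [0.174 0.178 0.181]
scene 0.072 161 [0.17  0.174 0.18 ]
scene 0.08 130 [0.172 0.174 0.176]
side -0.096 92 [0.063 0.088 0.106]
side -0.088 41 [0.054 0.064 0.089]
side -0.08 13 [0.048 0.055 0.06 ]
side -0.072 35 [0.041 0.05  0.057]
side -0.008 7 [0.177 0.179 0.18 ]
side 0.0 116 [0.174 0.177 0.181]
side 0.008 53 [0.174 0.175 0.177]
side 0.016 66 [0.174 0.175 0.177]
side 0.032 110 [0.175 0.179 0.181]
side 0.04 80 [0.174 0.176 0.179]
side 0.048 64 [0.174 0.175 0.176]
side 0.056 41 [0.174 0.176 0.176]
side 0.064 33 [0.177 0.18  0.182]
side 0.072 125 [0.174 0.177 0.181]
side 0.08 77 [0.174 0.175 0.177]
```

View pics/a8.png

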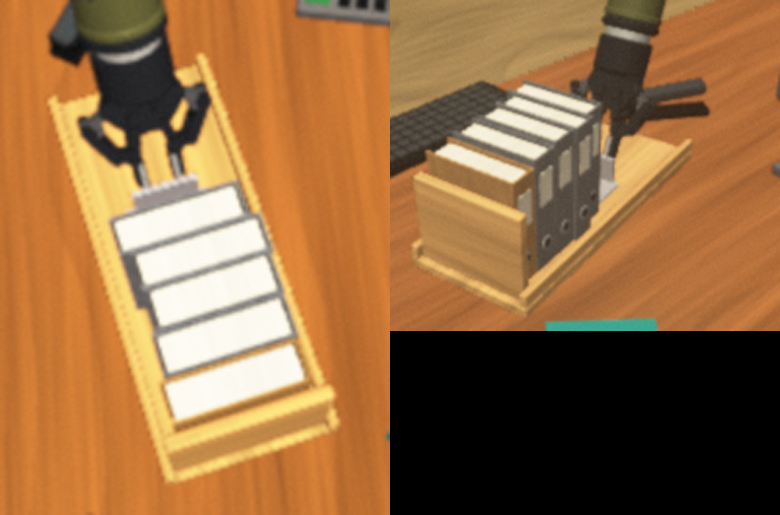

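The row is closed up and the force has risen to 18.6 N, more than sliding alone would take, so I'm backing off.

step_arm(
  moves=[0.3,0.01,-0.005,0,0,0,0,0.3,0.03,-0.014,0,0,0,0,0.3,0.05,-0.023,0,0,0,0,0.3,0.06,-0.035,0,0,0,0,0.3,0.06,-0.07,0,0,0,0,0.3,0.06,-0.11,0,0,0,0,0.3,0.06,-0.15,0,0,0,0,0.3,0.06,-0.18,0,0,0,0,0.3,0.06,-0.19,0,0,0,0,0.3,0.06,-0.19,0,0,0,0],
)

```text
time_s: 14.9
tool_pos: [0.629, -0.2331, 0.1861]
tcp_rot: [-0.447, 0.547, -0.308, 0.637]
contact_force: [0.2, -0.1, -0.3]
finger_gap: 0.298
```

```bash
python3 -c "
from st import *
look('a9');prof('a9',(-.1,.08))
z=dict(np.load('scene_a9.npz')); z0=dict(np.load('scene0.npz'))
cv2.imwrite('pics/full9.png',z['im'][:,:,::-1])
P=cloud(z['d'],z);P0=cloud(z0['d'],z0)
for u,v in [(361,85),(263,90),(310,350),(255,305),(388,335),(407,245)]: print(u,v,np.round(P0[v,u],3),np.round(P[v,u],3))
"
```

```text
t 14.9 tcp rack [ 0.0003 -0.2143  0.1861] j [ 0.85  0.89 -0.85  1.15  0.23  1.49  0.36] gap 0.298 F [ 0.2 -0.2 -0.3]
tool axes in rack:
 [[ 0.006 -0.001  1.   ]
 [-0.907  0.422  0.006]
 [-0.422 -0.907  0.002]]
scene -0.08 40 [0.044 0.054 0.056]
scene -0.072 51 [0.041 0.05  0.057]
scene -0.008 43 [0.172 0.178 0.181]
scene 0.0 149 [0.172 0.174 0.18 ]
scene 0.008 120 [0.172 0.174 0.176]
scene 0.016 122 [0.171 0.174 0.176]
scene 0.024 93 [0.172 0.175 0.18 ]
scene 0.032 157 [0.172 0.177 0.181]
scene 0.04 123 [0.172 0.174 0.177]
scene 0.048 123 [0.172 0.174 0.177]
scene 0.056 132 [0.172 0.174 0.176]
scene 0.064 106 [0.174 0.179 0.181]
scene 0.072 154 [0.171 0.174 0.18 ]
scene 0.08 134 [0.172 0.174 0.177]
side -0.08 7 [0.045 0.054 0.055]
side -0.072 34 [0.041 0.049 0.056]
side 0.0 120 [0.175 0.177 0.181]
side 0.008 57 [0.174 0.175 0.176]
side 0.016 60 [0.174 0.175 0.176]
side 0.024 10 [0.176 0.177 0.179]
side 0.032 109 [0.174 0.179 0.181]
side 0.04 71 [0.174 0.176 0.181]
side 0.048 72 [0.174 0.175 0.177]
side 0.056 40 [0.174 0.175 0.177]
side 0.064 33 [0.178 0.18  0.181]
side 0.072 132 [0.174 0.177 0.181]
side 0.08 75 [0.174 0.175 0.176]
361 85 [ 0.356 -0.334  0.021] [ 0.356 -0.336  0.018]
263 90 [ 0.66  -0.326  0.047] [ 0.644 -0.222  0.201]
310 350 [0.582 0.419 0.005] [0.582 0.419 0.006]
255 305 [0.705 0.3   0.077] [0.706 0.3   0.071]
388 335 [0.385 0.4   0.039] [0.384 0.4   0.031]
407 245 [0.3   0.181 0.036] [0.3   0.181 0.036]
```

View pics/a9.png

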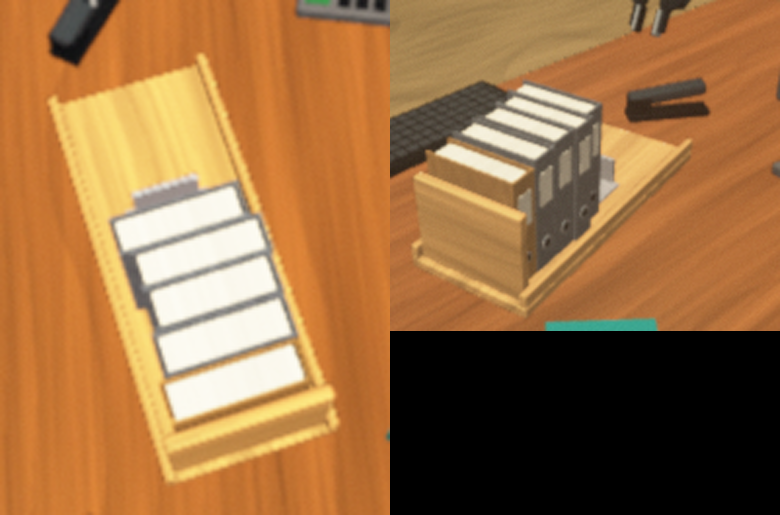

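View pics/full9.png

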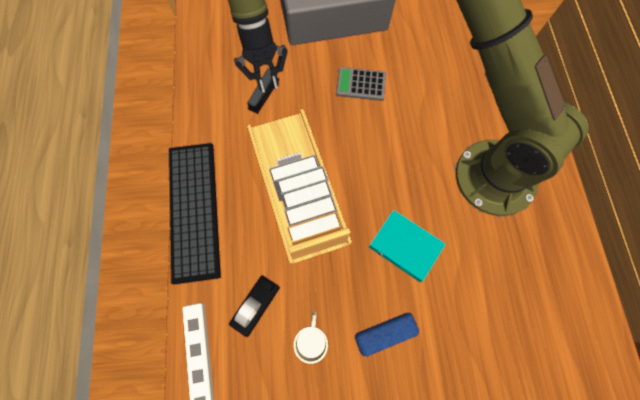

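All five binders stand upright and tight together. The tab at scene (289,159) sits against the row, the stapler and the other desk things haven't moved, and the gripper is clear of everything.

```bash
python3 -c "
from rig import ctrl
print(ctrl.hand_in())"
```

```text
the job is handed in; nothing more can be done
None
```

Both tipped binders now stand upright beside their three neighbours, and the bookend holds the row snugly. The job is handed in at about 15 s of the 48 s.

**What I did:** I put the part-open fingers behind the outer binder's overhanging top edge and swung both binders up together. The bookend stayed still (plate about y = -0.087) until both stood on their own with the gripper away. Then I pushed the tab inward until the row stopped moving, at 18.6 N, and backed off.

**Last checks:**
- **Binders:** both binder tops are level at about 0.175 m. The depth readings show no gaps between the binders, and the outer one's face is at about y = -0.007.
- **Bookend:** the tab's outer face is at about y = -0.082, which puts the bookend near 0.097, the expected reading.
- **Bystanders:** the calculator, mug, tape stand, glasses case and turquoise box read the same as at the start, within the depth noise. The gripper hid the stapler's check point in the last overhead picture, so I judged it unmoved from the pictures only.

My first approach angle, 40° below horizontal, ran into a wrist-joint limit in free space. I changed to a steeper 65° before touching anything.

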